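# Dress the moulder spindle with its cutter set

### The job

Load the upright spindle for a groove-and-moulding cut: from the bottom up put on the grooving cutter, the rub bearing, the profile cutter and last the short collar, all the same way up as they lie (hubs up) and each fully seated on the one below, ready for the clamp screw. Lower every piece down the spindle instead of letting it fall, which chips carbide and bruises the bearing. The tall collar is too long for the clamp screw to reach: leave it where it lies, and leave the finished stack standing free.

Things in the scene. Friction and masses are not known exactly. Their poses are not given: they have to be found in the camera images.
- spindle_stand: Fixed bench stand with the upright spindle. Grey round base 110 mm across, 14 mm high; dark boss 64 mm across, its flat top (the seat) 35 mm above the table; bright shaft 28 mm across up to 90 mm above the table, then a cone narrowing to 15 mm at its tip, 97 mm above the table, with a tapped hole. Origin: on the spindle's axis at table height; z up.
- spindle_seat (a point): Centre of the seat on the spindle's axis, 35 mm above the table; z up. The undersides of the finished stack stand 0 (grooving cutter), 20 (rub bearing), 32 (profile cutter) and 52 mm (short collar) above it.
- grooving_cutter: Grooving cutter, about 0.20 kg, loose, lying flat on the table: thin round disc at the bottom, 66 mm across its four small dark carbide tips, 6 mm thick; above it a bright round hub 47 mm across, up to 20 mm (overall height). Through bore 30.5 mm. Grip it by the hub, above the disc. Origin: centre of the underside; z up along the bore. Hub up at the start.
- rub_bearing: Ball-bearing rub collar, about 0.11 kg, loose, lying flat: plain ring 52 mm across, 12 mm high, two bright races with a black shield between them. Bore right through, 30.5 mm. Origin: centre of the underside; z up along the bore.
- profile_cutter: Profile cutter, about 0.19 kg, loose, lying flat: three blunt wings at the bottom, reaching 34 mm from the axis, 8 mm high; above them a bright round hub 47 mm across, up to 20 mm (overall height). Through bore 30.5 mm. Grip it by the hub, above the wings. Origin: centre of the underside; z up along the bore. Hub up at the start.
- short_collar: Short spacing collar, about 0.08 kg, loose, lying flat: plain bright steel ring 46 mm across, 10 mm high, bore right through 30.5 mm. Origin: centre of the underside; z up along the bore.
- tall_collar: Tall spacing collar, not wanted, loose, standing upright: plain bright steel ring 46 mm across like the short one but 32 mm high, bore 30.5 mm. Origin: centre of the underside; z up along the bore.

How it is judged:
By the outcome, as a careful person would: the job done as asked, in the order asked, and still so for the second after the job is handed in, with the robot touching nothing.
It also fails if it takes over 96 s, if anything falls off the work surface, if the arm or the gripper's body presses on something with over 40 N, if the wrist force passes 120 N, or if a joint passes its speed limit or range.

### The arm

A 6-joint arm with a two-finger parallel gripper is mounted at the origin on a cart in front of the work surface, level with it; the furniture and walls round the work are solid. World frame = base frame: x ahead of the robot, y to its left, z up, the work surface at z = 0. Lengths are in m, angles in rad, forces in N, time in s.
With the tool pointing down it reaches from about 0.35 to 0.85 m from the base axis. Payload 8.1 kg.
Tool frame: the origin (TCP) lies at the very end of the fingers, on their centre line; the grasp point (between the pads) lies 19 mm behind it; z points along the fingers, y is the line along which they close (so a half turn about z gives the same grasp; the last joint's range is limited). The gripper opens to 93 mm and grips with 3 to 60 N. Pads are 15 mm wide; open, the fingers measure 128 mm over their backs; the gripper's body (75 mm by 188 mm) begins 65 mm behind the grasp point.
Start: joints at [1.161, 0.13, 1.488, -0, 1.523, -0.085], TCP at [0.191, 0.569, 0.219] pointing down, gripper open.
Joint ranges: [-2.96, 2.96], [-0.89, 2.26], [0.02, 2.5], [-1.34, 4.48], [0, 2.73], [-2.66, 2.66]. Speed limits (rad/s): [2.39, 2.39, 2.79, 3.14, 3.14, 3.14].

### API

Orientations are given as a rotation vector (axis times angle).
In Python, from plant import monitor, eyes, ticket gives the robot as it stands.
- The arm moves only by the tool arm_command, never from a script. Its argument "deltas" is a list that holds one entry, the list of rows, each a list of 6 numbers: the shift along the world's x, y, z in cm, then the turn, a rotation vector about the world's x, y, z in degrees. In form: [[[tx, ty, tz, rx, ry, rz], ...]]. A call has 1 to 12 rows; each row shifts and turns the commanded pose from where the row before left it; what a row does not reach is not made up. A row lasts 1/12 s, in which the tool goes at most 41.7 mm and 7.16 degrees, less where a joint would pass 70% of its speed; a pose out of reach is approached as far as the arm can. A call is refused whole if a number of a shift passes 4.17 or a number of a turn 7.16, either way. A call with a gripper value outside its range is refused whole. "gripper" is the opening, from -1 (shut) to 1 (fully open), set as the call begins (left out, the last holds). The fingers move at their own pace and stop on an object; "squeeze" is the grip in N (left out, the last holds). Time passes only in rows, so rows that do not move let the fingers close. It gives the time, the measured TCP pose, the force, the opening and the grip force at its end, in the units of the state.
- monitor.read_state(): the state, without advancing time (a new reading comes with each control period).
- eyes.read_camera(name): name is "scene" or "top"; returns the picture (384x512x3 uint8, blue, green, red); there is no depth.
- eyes.camera_model(name): a dict with "fx", "fy", "cx", "cy" (pixels), "k1" (the pictures are not rectified: a ray, as slopes to the right and down, at radius r is drawn at 1 + k1 r^2 times it, then the intrinsics apply), "rvec" (rotation vector, rad) and "tvec" (3), from world to camera coordinates, as OpenCV has them. Camera axes: x right, y down, z forward; pixel columns grow to the right and rows downward; lengths in m; the calibration is good to about 2 mm. A picture is of the moment at which its call begins. camera_model takes no time and is no camera call.
- ticket.close_job(): hands the job in; it is judged then, once.
The state is a dict: "t": time; "q": joint angles; "dq": joint speeds; "joint_torque": joint torques, N m; "tool_pos": TCP position; "orientation": TCP orientation; "force": force on the tool from outside, world axes, zero at the start; "wrist_torque": the same for the moment, N m; "opening": finger opening in m; "gripper_force": force on a finger pad.
Only numpy, scipy, OpenCV 4.12 (cv2) and the standard library are available. Lean on these libraries where they do the work, as an engineer would, in place of code of your own. Each camera call takes 0.05 s, during which the arm holds its last target. There are 200 camera calls.

## Working session

There is one attempt and no reset: what is moved stays moved. The work goes in short steps, Python scripts to look and compute and a tool call to move; the robot and the scene stay as the last step left them, time stands still between calls to the robot, and variables do not carry over. Pictures are saved under pics/ and viewed, at most 14 in all, crops included, and the job is handed in when it is done.

Besides the shell and the picture viewer there is one more tool, called after "Request:" by a JSON object that holds its "op" and its "data". arm_command: Moves the arm, as the interface text tells. Its arguments: {"type":"object","properties":{"deltas":{"type":"array"},"gripper":{"type":"number"},"squeeze":{"type":"number"}},"required":["deltas"]}

```bash
mkdir -p pics
python3 - <<'E'
from plant import monitor, eyes
import cv2
for n in("scene","top"):
    cv2.imwrite(f"pics/{n}0.png",eyes.read_camera(n)); print(n,eyes.camera_model(n))
s=monitor.read_state(); print(s)
E
```

```text
scene {'fx': 435.46846217950974, 'fy': 435.46846217950974, 'cx': 253.9599904973859, 'cy': 196.1871660412835, 'k1': -0.027416265421575107, 'rvec': array([ 1.94252606, -0.68452657,  0.41798931]), 'tvec': array([-0.34838404,  0.22905354,  0.78259679])}
top {'fx': 434.1694212163331, 'fy': 434.1694212163331, 'cx': 256.14325563563546, 'cy': 192.59215371021472, 'k1': 0.057200831819699545, 'rvec': array([ 2.13527118, -2.17381793,  0.16487604]), 'tvec': array([0.09665192, 0.54549908, 0.87528395])}
{'t': 0.1, 'q': array([ 1.16058145e+00,  1.31094359e-01,  1.48914742e+00, -4.07683625e-05,
        1.52299318e+00, -8.53813892e-02]), 'dq': array([ 0.00034489,  0.00055425, -0.00292721,  0.00210249, -0.00132579,
       -0.00035027]), 'joint_torque': array([ 7.76206634e-04, -5.61346507e+01, -4.93091011e+01,  7.70457624e-02,
        2.91934214e-02, -3.68363806e-05]), 'tool_pos': array([0.19127198, 0.56816482, 0.21769974]), 'orientation': array([-5.07944903e-01, -3.09988827e+00,  2.51632130e-03]), 'force': array([-0.40921168,  1.41896018,  0.85144851]), 'wrist_torque': array([ 0.04501517, -0.02253963,  0.00375604]), 'gripper_force': 0.0, 'opening': 0.09317378465784461}
```

View pics/top0.png

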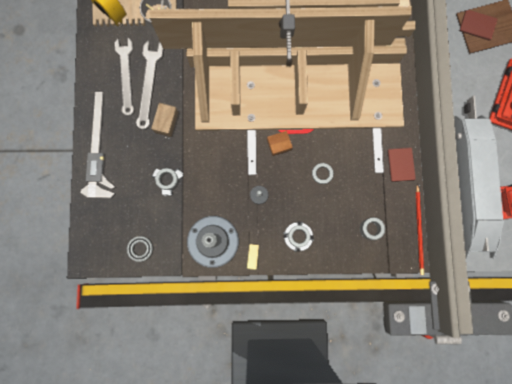

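View pics/scene0.png

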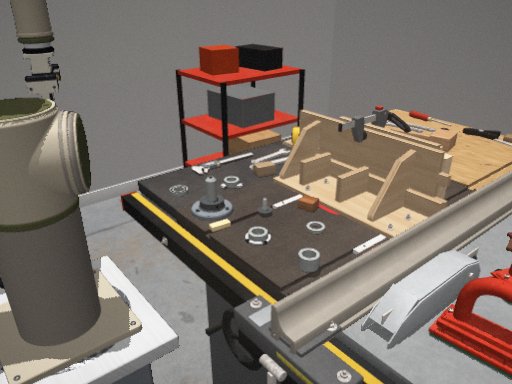

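```bash
cat > h.py <<'E'
import numpy as np, cv2
from plant import monitor, eyes
def ray(n,uv):
    m=eyes.camera_model(n); R,_=cv2.Rodrigues(m['rvec']); t=m['tvec']
    d=np.array([(uv[0]-m['cx'])/m['fx'],(uv[1]-m['cy'])/m['fy']]); s=d.copy()
    for _ in range(20): s=d/(1+m['k1']*(s@s))
    return -R.T@t, R.T@np.array([s[0],s[1],1])
def hit(n,uv,z):
    o,d=ray(n,uv); return o+d*(z-o[2])/d[2]
def proj(n,p):
    m=eyes.camera_model(n); R,_=cv2.Rodrigues(m['rvec']); c=R@np.array(p)+m['tvec']
    s=c[:2]/c[2]; s=s*(1+m['k1']*(s@s)); return s*m['fx']+[m['cx'],m['cy']]
E
python3 - <<'E'
from h import *
im=cv2.imread("pics/top0.png"); 
C={'prof':(167,179),'bear':(139,248),'spin':(213,240),'groove':(299,237),'short':(323,173),'tall':(374,229)}
T=[]
for k,(u,v) in C.items():
    w=28
    c=cv2.resize(im[v-w:v+w,u-w:u+w],(264,264),interpolation=cv2.INTER_CUBIC)
    for g in range(-20,21,10):
        p=int((g+w+.5)*264/56); cv2.line(c,(p,0),(p,6),(0,255,0),1); cv2.line(c,(0,p),(6,p),(0,255,0),1)
    T.append(c); print(k,hit('top',(u,v),0.01).round(3))
cv2.imwrite("pics/c0.png",np.vstack([np.hstack(T[:3]),np.hstack(T[3:])]))
print(-cv2.Rodrigues(eyes.camera_model('top')['rvec'])[0].T@eyes.camera_model('top')['tvec'])
E
```

```text
prof [0.584 0.279 0.01 ]
bear [0.437 0.336 0.01 ]
spin [0.451 0.18  0.01 ]
groove [ 0.454 -0.003  0.01 ]
short [ 0.592 -0.06   0.01 ]
tall [ 0.468 -0.164  0.01 ]
[0.4197685  0.09958004 0.94175955]
```

View pics/c0.png

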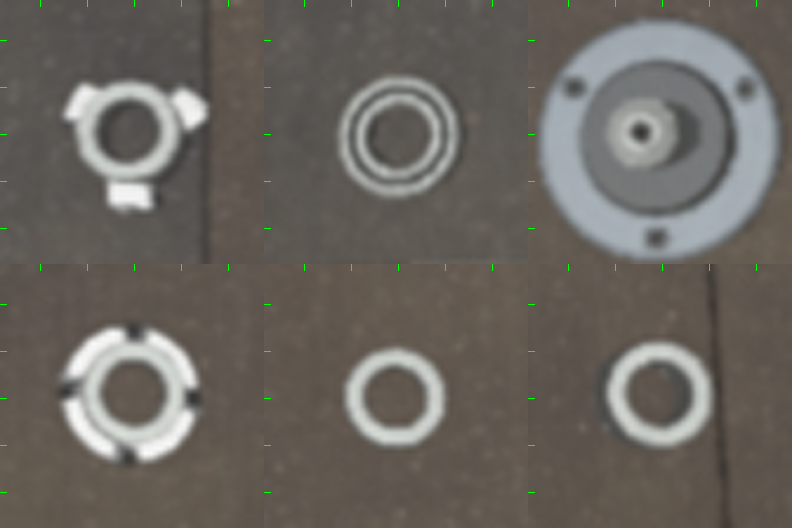

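The crop shows clean rings. Hub-top centres in crop pixels: profile (128,131), bearing (135,136), grooving (134,130), short (131,133). For the spindle: base (131,140), boss (129,138), tip hole (113,132).

Run:
```python
from h import *
C={'prof':(167,179,128.5,131,.02),'bear':(139,248,135,136.5,.012),'base':(213,240,131.5,140,.014),'boss':(213,240,129.5,138,.035),'tip':(213,240,113,132,.097),'groove':(299,237,134,130,.02),'short':(323,173,131,133,.01),'tall':(374,229,131,130.5,.032)}
im=cv2.imread("pics/scene0.png");g=[]
for k,(u,v,x,y,z) in C.items():
    p=hit('top',(u-28+(x+.5)/4.714-.5,v-28+(y+.5)/4.714-.5),z); print(k,p.round(4))
    if k in('prof','bear','tip','groove','short','tall'):
        q=proj('scene',p)
        r=23.5 if k in('prof','groove') else 26 if k=='bear' else 7.5 if k=='tip' else 23
        pts=[proj('scene',p+np.array([np.cos(a),np.sin(a),0])*r/1000) for a in np.linspace(0,6.28,41)]
        c0=(q-22).astype(int); S=264/44
        c=cv2.resize(im[c0[1]:c0[1]+44,c0[0]:c0[0]+44],(264,264),interpolation=cv2.INTER_CUBIC)
        cv2.polylines(c,[((np.array(pts)-c0+.5)*S-.5).astype(int)],True,(0,0,255),1); g.append(c)
cv2.imwrite("pics/s1.png",np.vstack([np.hstack(g[:3]),np.hstack(g[3:])]))
```

```text
prof [0.5837 0.2796 0.02  ]
bear [0.4359 0.3351 0.012 ]
base [0.4478 0.181  0.014 ]
boss [0.4481 0.18   0.035 ]
tip [0.4487 0.1812 0.097 ]
groove [ 0.455  -0.0023  0.02  ]
short [ 0.5921 -0.0589  0.01  ]
tall [ 0.4685 -0.1567  0.032 ]
```

View pics/s1.png

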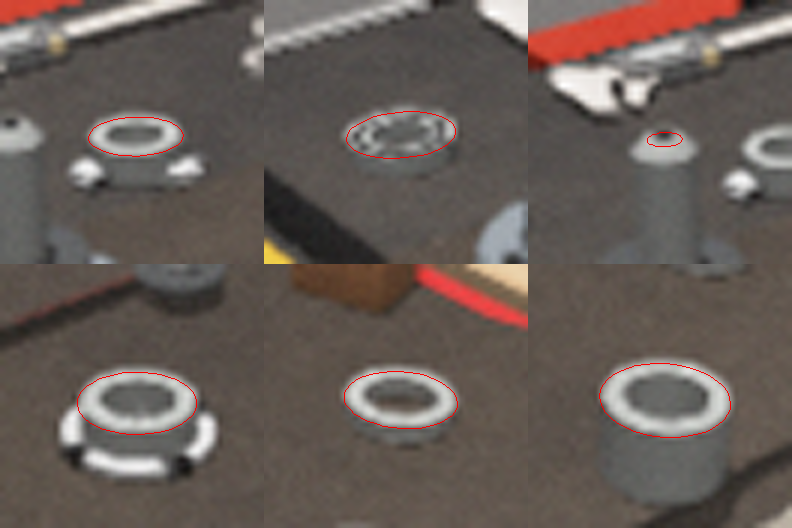

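Request:
{"op": "arm_command", "data": {"deltas": [[[1.65,-3.5,0,0,0,1.5],[1.65,-3.5,0,0,0,1.5],[1.65,-3.5,0,0,0,1.5],[1.65,-3.5,0,0,0,1.5],[1.65,-3.5,0,0,0,1.5],[1.65,-3.5,0,0,0,1.5],[1.65,-3.5,0,0,0,1.5],[1.65,-3.5,0,0,0,1.5],[1.65,-3.5,0,0,0,1.5],[1.65,-3.5,0,0,0,1.5],[1.65,-3.5,0,0,0,1.5],[1.65,-3.5,0,0,0,1.5]]], "gripper": 1, "squeeze": 10}}

```text
t: 1.1
tool_pos: [0.3896, 0.1468, 0.2185]
orientation: [0.014, 3.142, 0.0]
force: [0.5, 0.8, 1.3]
opening: 0.093
gripper_force: 0.0
```

Request:
{"op": "arm_command", "data": {"deltas": [[[1.3,-2.98,-1,0,0,0],[1.3,-2.98,-1,0,0,0],[1.3,-2.98,-1,0,0,0],[1.3,-2.98,-1,0,0,0],[1.3,-2.98,-1,0,0,0],[0,0,-2.8,0,0,0],[0,0,-2.8,0,0,0],[0,0,-2.8,0,0,0],[0,0,-2.8,0,0,0],[0,0,-2.8,0,0,0],[0,0,-1.4,0,0,0],[0,0,-0.5,0,0,0]]]}}

```text
t: 2.1
tool_pos: [0.4514, -0.0001, 0.0062]
orientation: [-0.017, -3.136, -0.001]
force: [-0.7, -0.3, 0.1]
opening: 0.093
gripper_force: 0.0
```

Request:
{"op": "arm_command", "data": {"deltas": [[[0,0,0,0,0,0],[0,0,0,0,0,0],[0,0,0,0,0,0],[0,0,0,0,0,0],[0,0,0,0,0,0],[0,0,0,0,0,0]]], "gripper": -1}}

```text
t: 2.6
tool_pos: [0.4552, -0.0004, 0.0105]
orientation: [0.017, 3.14, -0.0]
force: [-0.6, 0.2, 0.3]
opening: 0.0578
gripper_force: 0.0
```

Request:
{"op": "arm_command", "data": {"deltas": [[[0,0,-0.1,0,0,0],[0,0,0,0,0,0],[0,0,0,0,0,0],[0,0,0,0,0,0]]]}}

```text
t: 2.93
tool_pos: [0.4551, -0.0005, 0.0092]
orientation: [0.017, 3.14, -0.0]
force: [0.6, -1.7, 5.7]
opening: 0.0496
gripper_force: 10.0
```

Request:
{"op": "arm_command", "data": {"deltas": [[[0,0,0,0,0,0],[0,0,0,0,0,0],[0,0,0,0,0,0]]]}}

```text
t: 3.18
tool_pos: [0.4551, -0.0005, 0.0092]
orientation: [0.017, 3.14, -0.0]
force: [-0.3, -0.3, 5.4]
opening: 0.0497
gripper_force: 10.0
```

Run:
```python
from h import *
im=eyes.read_camera('scene'); c=im[190:270,220:300]
im2=eyes.read_camera('top'); c2=im2[200:270,260:340]
cv2.imwrite("pics/g1.png",np.hstack([cv2.resize(c,(400,400),interpolation=3-1),cv2.resize(c2,(400,400),interpolation=2)]))
```

```text
(no output)
```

View pics/g1.png

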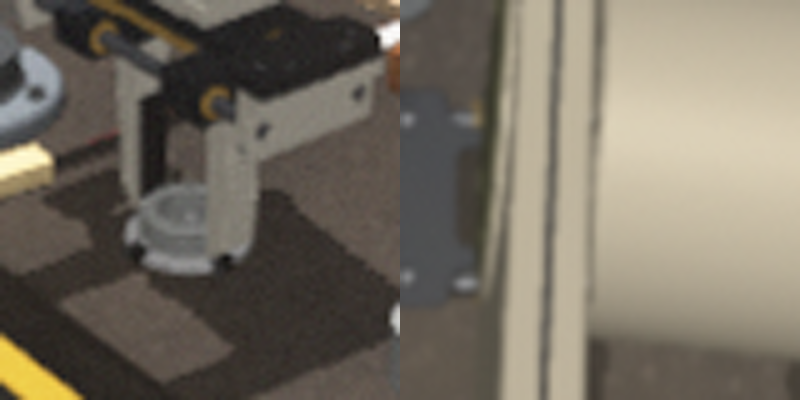

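Request:
{"op": "arm_command", "data": {"deltas": [[[0,0,0.2,0,0,0],[0,0,0.2,0,0,0],[0,0,0,0,0,5],[0,0,0,0,0,6.5],[0,0,0,0,0,6.5],[0,0,0,0,0,6.5],[0,0,0,0,0,6.5],[0,0,0,0,0,6.5],[0,0,0,0,0,6.5],[0,0,-0.2,0,0,1],[0,0,0,0,0,0],[0,0,0,0,0,0]]], "gripper": 0.3}}

```text
t: 4.28
tool_pos: [0.454, -0.0003, 0.0103]
orientation: [1.181, -2.91, -0.001]
force: [0.4, 0.5, -0.3]
opening: 0.0601
gripper_force: 0.0
```

Request:
{"op": "arm_command", "data": {"deltas": [[[0,0,0,0,0,0],[0,0,0,0,0,0],[0,0,0,0,0,0],[0,0,0,0,0,0],[0,0,0,0,0,0]]], "gripper": -1}}

```text
t: 4.7
tool_pos: [0.4545, -0.0004, 0.0106]
orientation: [-1.186, 2.909, -0.0]
force: [-0.2, -0.6, -0.5]
opening: 0.0497
gripper_force: 10.0
```

Request:
{"op": "arm_command", "data": {"deltas": [[[0,0,0.2,0,0,0],[0,0,0,0,0,0],[0,0,0,0,0,-3],[0,0,0,0,0,-7],[0,0,0,0,0,-7],[0,0,0,0,0,-7],[0,0,0,0,0,-7],[0,0,0,0,0,-7],[0,0,0,0,0,-7],[0,0,0,0,0,-7],[0,0,0,0,0,-7],[0,0,0,0,0,-7]]], "gripper": 0.3}}

```text
t: 5.7
tool_pos: [0.4546, -0.0004, 0.0128]
orientation: [0.598, 3.084, 0.0]
force: [-0.4, 0.9, -0.3]
opening: 0.0603
gripper_force: 0.0
```

Request:
{"op": "arm_command", "data": {"deltas": [[[0,0,0,0,0,-7],[0,0,0,0,0,-7],[0,0,0,0,0,-7],[0,0,-0.2,0,0,-3],[0,0,0,0,0,0],[0,0,0,0,0,0]]]}}

```text
t: 6.2
tool_pos: [0.4544, -0.0004, 0.0107]
orientation: [-1.215, -2.897, 0.0]
force: [-0.2, 0.0, 0.2]
opening: 0.0605
gripper_force: 0.0
```

Request:
{"op": "arm_command", "data": {"deltas": [[[0,0,0,0,0,0],[0,0,0,0,0,0],[0,0,0,0,0,0],[0,0,0,0,0,0],[0,0,0,0,0,0]]], "gripper": -1, "squeeze": 30}}

```text
t: 6.62
tool_pos: [0.4545, -0.0003, 0.0107]
orientation: [1.217, 2.896, 0.0]
force: [-0.4, -0.3, 0.3]
opening: 0.0488
gripper_force: 30.0
```

Request:
{"op": "arm_command", "data": {"deltas": [[[0,0,0.5,0,0,0],[0,0,1.5,0,0,0],[0,0,2.5,0,0,0],[0,0,3,0,0,0],[0,0,3,0,0,0],[0,0,2,0,0,0],[0,1.5,1,0,0,0],[-0.1,2.8,0,0,0,0],[-0.1,3,0,0,0,0],[-0.1,3,0,0,0,0],[-0.2,3,0,0,0,0],[-0.1,2.8,0,0,0,0]]]}}

```text
t: 7.62
tool_pos: [0.4477, 0.1621, 0.1457]
orientation: [-1.217, -2.896, 0.0]
force: [0.6, -0.8, -1.9]
opening: 0.0487
gripper_force: 30.0
```

Request:
{"op": "arm_command", "data": {"deltas": [[[0,1.5,0,0,0,0],[0,0.5,0,0,0,0],[0,0,0,0,0,0],[0,0,0,0,0,0],[0,0,0,0,0,0],[0,0,0,0,0,0]]]}}

```text
t: 8.12
tool_pos: [0.4485, 0.1796, 0.1456]
orientation: [-1.22, -2.895, 0.001]
force: [0.4, 0.1, -1.1]
opening: 0.0489
gripper_force: 30.0
```

Run:
```python
from h import *
s=monitor.read_state();print(s['tool_pos'],s['force'],s['opening'])
im=eyes.read_camera('scene'); u=proj('scene',(.448,.181,.11)).astype(int)
cv2.imwrite("pics/g2.png",cv2.resize(im[u[1]-40:u[1]+40,u[0]-50:u[0]+50],None,fx=6,fy=6,interpolation=2))
```

```text
[0.44853429 0.17956843 0.14557984] [ 0.3604505   0.10139547 -1.08043325] 0.04891162365004333
```

View pics/g2.png

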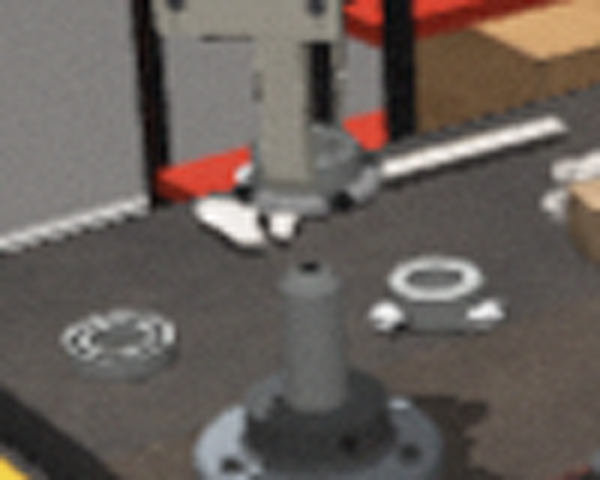

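The cutter is held level about 38 mm above the tip, roughly over the axis. I'll lower it over the cone slowly.

Request:
{"op": "arm_command", "data": {"deltas": [[[0,0.1,-1,0,0,0],[0,0,-1.2,0,0,0],[0,0,-0.9,0,0,0],[0,0,-0.4,0,0,0],[0,0,-0.2,0,0,0],[0,0,-0.2,0,0,0],[0,0,-0.2,0,0,0],[0,0,-0.2,0,0,0],[0,0,-0.1,0,0,0],[0,0,0,0,0,0]]]}}

```text
t: 9.0
tool_pos: [0.4485, 0.1817, 0.1016]
orientation: [1.218, 2.896, 0.0]
force: [-0.1, -0.6, -1.6]
opening: 0.0488
gripper_force: 30.0
```

Request:
{"op": "arm_command", "data": {"deltas": [[[0,0,-0.1,0,0,0],[0,0,-0.1,0,0,0],[0,0,-0.1,0,0,0],[0,0,-0.1,0,0,0],[0,0,0,0,0,0]]]}}

```text
t: 9.42
tool_pos: [0.4483, 0.1816, 0.0974]
orientation: [-1.218, -2.896, 0.0]
force: [0.6, 0.2, -1.5]
opening: 0.0491
gripper_force: 30.0
```

Request:
{"op": "arm_command", "data": {"deltas": [[[0,0,-0.3,0,0,0],[0,0,-0.3,0,0,0],[0,0,-0.3,0,0,0],[0.05,0,0,0,0,0],[0.05,0,0,0,0,0],[0,0,0,0,0,0]]]}}

```text
t: 9.92
tool_pos: [0.4495, 0.1817, 0.0886]
orientation: [-1.218, -2.896, 0.0]
force: [0.3, 0.2, -1.4]
opening: 0.0486
gripper_force: 30.0
```

Request:
{"op": "arm_command", "data": {"deltas": [[[-0.1,0,0,0,0,0],[-0.1,0,0,0,0,0],[0,0,0,0,0,0]]]}}

```text
t: 10.17
tool_pos: [0.4477, 0.1817, 0.0888]
orientation: [1.217, 2.895, 0.001]
force: [1.0, 0.3, -3.5]
opening: 0.0488
gripper_force: 30.0
```

Request:
{"op": "arm_command", "data": {"deltas": [[[0.1,0.1,0,0,0,0],[0,0,0,0,0,0],[0,0,0,0,0,0]]]}}

```text
t: 10.42
tool_pos: [0.4484, 0.1827, 0.0887]
orientation: [-1.217, -2.896, 0.0]
force: [0.2, 0.1, -0.9]
opening: 0.0489
gripper_force: 30.0
```

Request:
{"op": "arm_command", "data": {"deltas": [[[0,-0.1,0,0,0,0],[0,-0.1,0,0,0,0],[0,0,0,0,0,0]]]}}

```text
t: 10.67
tool_pos: [0.4484, 0.1809, 0.0886]
orientation: [-1.218, -2.896, -0.001]
force: [0.3, 2.9, -2.6]
opening: 0.0488
gripper_force: 30.0
```

Request:
{"op": "arm_command", "data": {"deltas": [[[0.05,0.1,0,0,0,0],[0,0,-0.6,0,0,0],[0,0,-0.7,0,0,0],[0,0,-0.7,0,0,0],[0,0,-0.7,0,0,0],[0,0,-0.6,0,0,0],[0,0,-0.4,0,0,0],[0,0,-0.2,0,0,0],[0,0,-0.1,0,0,0],[0,0,0,0,0,0],[0,0,0,0,0,0]]]}}

```text
t: 11.58
tool_pos: [0.4492, 0.1817, 0.0489]
orientation: [1.218, 2.896, 0.0]
force: [-0.3, 0.3, -2.2]
opening: 0.0485
gripper_force: 30.0
```

Request:
{"op": "arm_command", "data": {"deltas": [[[0,0,-0.1,0,0,0],[0,0,-0.1,0,0,0],[0,0,-0.1,0,0,0],[0,0,0,0,0,0],[0,0,0,0,0,0]]]}}

```text
t: 12.0
tool_pos: [0.4491, 0.1817, 0.0458]
orientation: [1.218, 2.896, 0.0]
force: [-0.6, 0.6, -1.4]
opening: 0.0489
gripper_force: 30.0
```

Request:
{"op": "arm_command", "data": {"deltas": [[[0,0,-0.05,0,0,0],[0,0,-0.05,0,0,0],[0,0,0,0,0,0]]]}}

```text
t: 12.25
tool_pos: [0.4492, 0.1817, 0.0457]
orientation: [1.218, 2.896, 0.0]
force: [-5.2, -1.7, 10.4]
opening: 0.049
gripper_force: 30.0
```

Request:
{"op": "arm_command", "data": {"deltas": [[[0,0,0,0,0,0],[0,0,0,0,0,0],[0,0,0,0,0,0],[0,0,0.3,0,0,0],[0,0,1.2,0,0,0],[0,0,2.5,0,0,0],[0,0,2.5,0,0,0],[0,0,2,0,0,0],[0,0.5,0,0,0,0],[-0.3,2.9,0,0,0,0],[-0.3,3,0,0,0,0],[-0.3,3,0,0,0,0]]], "gripper": 1}}

```text
t: 13.25
tool_pos: [0.4399, 0.2766, 0.1301]
orientation: [1.22, 2.895, 0.001]
force: [0.8, 0.5, -0.3]
opening: 0.0932
gripper_force: 0.0
```

Request:
{"op": "arm_command", "data": {"deltas": [[[-0.3,3,0,0,0,0],[-0.1,2.5,-0.5,0,0,0],[0,0.5,-2,0,0,0],[0,0,-2.5,0,0,0],[0,0,-2.5,0,0,0],[0,0,-2.5,0,0,0],[0,0,-1.2,0,0,0],[0,0,-0.8,0,0,0],[0,0,-0.4,0,0,0],[0,0,0,0,0,0],[0,0,0,0,0,0]]]}}

```text
t: 14.17
tool_pos: [0.4368, 0.3361, 0.0069]
orientation: [1.217, 2.895, 0.002]
force: [0.6, 1.1, -0.1]
opening: 0.093
gripper_force: 0.0
```

Run:
```python
from h import *
s=monitor.read_state();print(s['tool_pos'],s['force'],s['opening'])
im=eyes.read_camera('scene'); u=proj('scene',(.448,.25,.04)).astype(int)
cv2.imwrite("pics/g3.png",cv2.resize(im[u[1]-50:u[1]+50,u[0]-65:u[0]+65],None,fx=5,fy=5,interpolation=2))
```

```text
[0.43684569 0.33614495 0.00689706] [ 0.59526725  1.14170949 -0.11263154] 0.09298210927192613
```

View pics/g3.png

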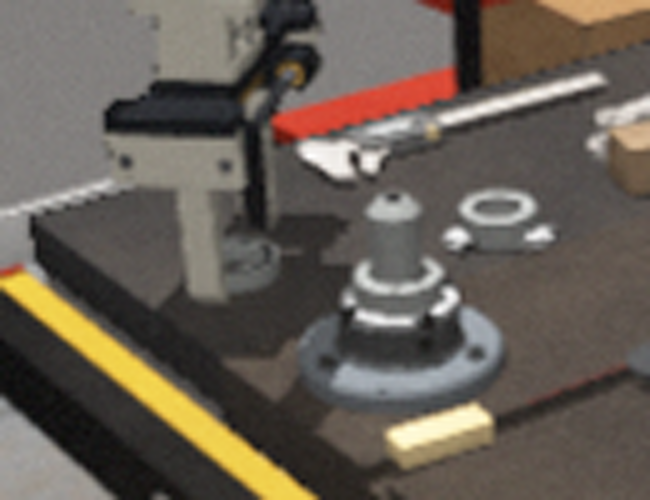

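The grooving cutter sits flat on the seat. Next is the bearing, which I'll centre with two perpendicular closings.

Request:
{"op": "arm_command", "data": {"deltas": [[[0,0,-0.2,0,0,0],[0,0,-0.1,0,0,0],[0,0,0,0,0,0],[0,0,0,0,0,0],[0,0,0,0,0,0],[0,0,0,0,0,0],[0,0,0,0,0,0],[0,0,0,0,0,0],[0,0,0,0,0,0],[0,0,0,0,0,0]]], "gripper": -1, "squeeze": 10}}

```text
t: 15.05
tool_pos: [0.4361, 0.3357, 0.0028]
orientation: [1.218, 2.896, 0.0]
force: [-0.4, -0.4, 0.7]
opening: 0.0548
gripper_force: 10.0
```

Request:
{"op": "arm_command", "data": {"deltas": [[[0,0,0,0,0,0],[0,0,0,0,0,0],[0,0,0,0,0,3],[0,0,0,0,0,7],[0,0,0,0,0,7],[0,0,0,0,0,7],[0,0,0,0,0,7],[0,0,0,0,0,7],[0,0,0,0,0,7],[0,0,0,0,0,7],[0,0,0,0,0,7],[0,0,0,0,0,7]]], "gripper": 0.45}}

```text
t: 16.05
tool_pos: [0.4359, 0.3356, 0.0025]
orientation: [0.565, -3.09, 0.0]
force: [0.1, 0.3, -0.4]
opening: 0.0674
gripper_force: 0.0
```

Request:
{"op": "arm_command", "data": {"deltas": [[[0,0,0,0,0,7],[0,0,0,0,0,7],[0,0,0,0,0,7],[0,0,0,0,0,3],[0,0,0,0,0,0],[0,0,0,0,0,0]]]}}

```text
t: 16.55
tool_pos: [0.4359, 0.3356, 0.0025]
orientation: [1.184, -2.91, 0.0]
force: [0.4, -0.6, -0.1]
opening: 0.0676
gripper_force: 0.0
```

Request:
{"op": "arm_command", "data": {"deltas": [[[0,0,0,0,0,0],[0,0,0,0,0,0],[0,0,0,0,0,0],[0,0,0,0,0,0],[0,0,0,0,0,0]]], "gripper": -1, "squeeze": 30}}

```text
t: 16.97
tool_pos: [0.4359, 0.3357, 0.0026]
orientation: [1.186, -2.909, -0.0]
force: [0.2, 0.2, 1.1]
opening: 0.0542
gripper_force: 30.0
```

Request:
{"op": "arm_command", "data": {"deltas": [[[0,0,0.5,0,0,0],[0,0,1.5,0,0,0],[0,0,3,0,0,0],[0,0,3,0,0,0],[0,0,2.5,0,0,0],[0,0,1.5,0,0,0],[0.1,-1.4,0,0,0,0],[0.3,-2.8,0,0,0,0],[0.3,-3,0,0,0,0],[0.3,-3,0,0,0,0],[0.2,-2.8,0,0,0,0],[0.1,-1.6,0,0,0,0]]]}}

```text
t: 17.97
tool_pos: [0.448, 0.1862, 0.1213]
orientation: [1.184, -2.907, 0.001]
force: [0.2, -0.7, -0.4]
opening: 0.0543
gripper_force: 30.0
```

Request:
{"op": "arm_command", "data": {"deltas": [[[0,-0.7,0,0,0,0],[0,0,0,0,0,0],[0,0,0,0,0,0],[0,0,-0.6,0,0,0],[0,0,-0.8,0,0,0],[0,0,-0.6,0,0,0],[0,0,-0.3,0,0,0],[0,0,0,0,0,0],[0,0,0,0,0,0]]]}}

```text
t: 18.72
tool_pos: [0.4485, 0.1828, 0.0991]
orientation: [1.187, -2.907, -0.0]
force: [1.4, 0.3, -1.0]
opening: 0.0543
gripper_force: 30.0
```

Request:
{"op": "arm_command", "data": {"deltas": [[[0.05,-0.05,-0.1,0,0,0],[0,0,-0.2,0,0,0],[0,0,-0.2,0,0,0],[0,0,-0.2,0,0,0],[0,0,-0.2,0,0,0],[0,0,-0.2,0,0,0],[0,0,-0.1,0,0,0],[0,0,0,0,0,0]]]}}

```text
t: 19.38
tool_pos: [0.4492, 0.182, 0.0873]
orientation: [1.186, -2.908, -0.0]
force: [-0.4, 0.4, -0.9]
opening: 0.0541
gripper_force: 30.0
```

Request:
{"op": "arm_command", "data": {"deltas": [[[0,0,-0.4,0,0,0],[0,0,-0.6,0,0,0],[0,0,-0.6,0,0,0],[0,0,-0.5,0,0,0],[0,0,-0.3,0,0,0],[0,0,-0.2,0,0,0],[0,0,-0.1,0,0,0],[0,0,-0.1,0,0,0],[0,0,-0.1,0,0,0],[0,0,0,0,0,0]]]}}

```text
t: 20.22
tool_pos: [0.4495, 0.1822, 0.0587]
orientation: [-1.187, 2.909, -0.0]
force: [0.4, -0.4, -1.6]
opening: 0.0537
gripper_force: 30.0
```

Request:
{"op": "arm_command", "data": {"deltas": [[[0,0,-0.05,0,0,0],[0,0,-0.05,0,0,0],[0,0,-0.05,0,0,0],[0,0,0,0,0,0]]]}}

```text
t: 20.55
tool_pos: [0.4497, 0.1822, 0.0581]
orientation: [-1.187, 2.908, -0.0]
force: [-4.5, -1.3, 6.7]
opening: 0.0539
gripper_force: 30.0
```

Request:
{"op": "arm_command", "data": {"deltas": [[[0,0,-0.05,0,0,0],[0,0,0,0,0,0],[0,0,0,0,0,0]]]}}

```text
t: 20.8
tool_pos: [0.4497, 0.1823, 0.0581]
orientation: [-1.187, 2.908, -0.0]
force: [-6.1, -2.3, 11.5]
opening: 0.0544
gripper_force: 30.0
```

Request:
{"op": "arm_command", "data": {"deltas": [[[0,0,0,0,0,0],[0,0,0,0,0,0],[0,0,0,0,0,0],[0,0,0.3,0,0,0],[0,0,1.2,0,0,0],[0,0,2,0,0,0],[0,0,2.3,0,0,0],[0,0,1.7,0,0,0],[0.5,0.4,0,0,0,0],[2.2,1.6,0,0,0,0],[2.7,2,0,0,0,0],[2.7,2,0,0,0,0]]], "gripper": 1}}

```text
t: 21.8
tool_pos: [0.5316, 0.2429, 0.1319]
orientation: [-1.186, 2.908, -0.0]
force: [0.5, 0.1, 1.3]
opening: 0.0932
gripper_force: 0.0
```

Request:
{"op": "arm_command", "data": {"deltas": [[[2.7,2,0,0,0,0],[2.2,1.5,0,0,0,0],[0.5,0.4,-1.2,0,0,0],[0,0,-2.5,0,0,0],[0,0,-2.5,0,0,0],[0,0,-2.5,0,0,0],[0,0,-1.5,0,0,0],[0,0,-0.8,0,0,0],[0,0,-0.5,0,0,0],[0,0,-0.2,0,0,0],[0,0,0,0,0,0],[0,0,0,0,0,0]]]}}

```text
t: 22.8
tool_pos: [0.5856, 0.2816, 0.0163]
orientation: [-1.186, 2.907, -0.0]
force: [-0.7, 0.7, 0.5]
opening: 0.0926
gripper_force: 0.0
```

Run:
```python
from h import *
s=monitor.read_state();print(s['tool_pos'],s['force'],s['opening'])
im=eyes.read_camera('scene'); u=proj('scene',(.5,.22,.04)).astype(int)
cv2.imwrite("pics/g4.png",cv2.resize(im[u[1]-50:u[1]+50,u[0]-65:u[0]+65],None,fx=5,fy=5,interpolation=2))
```

```text
[0.58555131 0.28155841 0.01625022] [-0.67569511  0.6549764   0.52621877] 0.09260735452236606
```

View pics/g4.png

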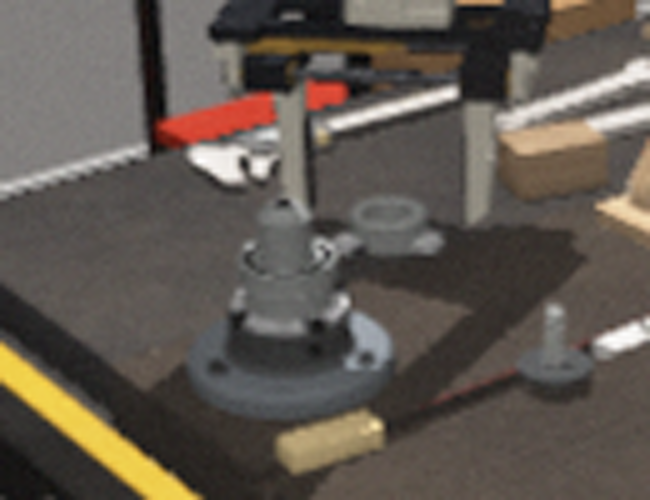

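The bearing is stacked flat, and the fingers straddle the profile cutter hub.

Request:
{"op": "arm_command", "data": {"deltas": [[[-0.1,-0.05,-0.2,0,0,0],[0,0,-0.2,0,0,0],[0,0,0,0,0,0],[0,0,0,0,0,0],[0,0,0,0,0,0],[0,0,0,0,0,0],[0,0,0,0,0,0],[0,0,0,0,0,0],[0,0,0,0,0,0],[0,0,0,0,0,0]]], "gripper": -1, "squeeze": 10}}

```text
t: 23.68
tool_pos: [0.5835, 0.2806, 0.0107]
orientation: [-1.187, 2.909, -0.0]
force: [-0.4, -0.3, 0.4]
opening: 0.0486
gripper_force: 10.0
```

Request:
{"op": "arm_command", "data": {"deltas": [[[0,0,0,0,0,0],[0,0,0,0,0,0],[0,0,0,0,0,-3],[0,0,0,0,0,-7],[0,0,0,0,0,-7],[0,0,0,0,0,-7],[0,0,0,0,0,-7],[0,0,0,0,0,-7],[0,0,0,0,0,-7],[0,0,0,0,0,-7],[0,0,0,0,0,-7],[0,0,0,0,0,-7]]], "gripper": 0.3}}

```text
t: 24.68
tool_pos: [0.5834, 0.2806, 0.0106]
orientation: [-0.598, -3.084, 0.0]
force: [-0.1, -0.1, 0.7]
opening: 0.0602
gripper_force: 0.0
```

Request:
{"op": "arm_command", "data": {"deltas": [[[0,0,0,0,0,-7],[0,0,0,0,0,-7],[0,0,0,0,0,-7],[0,0,0,0,0,-3],[0,0,0,0,0,0],[0,0,0,0,0,0]]]}}

```text
t: 25.18
tool_pos: [0.5834, 0.2806, 0.0106]
orientation: [-1.214, -2.897, 0.0]
force: [-1.2, -0.5, 0.2]
opening: 0.0606
gripper_force: 0.0
```

Request:
{"op": "arm_command", "data": {"deltas": [[[0,0,0,0,0,0],[0,0,0,0,0,0],[0,0,0,0,0,0],[0,0,0,0,0,0],[0,0,0,0,0,0]]], "gripper": -1, "squeeze": 30}}

```text
t: 25.6
tool_pos: [0.5835, 0.2807, 0.0106]
orientation: [1.217, 2.896, 0.0]
force: [0.4, -0.1, -0.4]
opening: 0.0474
gripper_force: 30.0
```

Request:
{"op": "arm_command", "data": {"deltas": [[[0,0,0.5,0,0,0],[0,0,1.5,0,0,0],[0,0,3,0,0,0],[0,0,3,0,0,0],[0,0,2.5,0,0,0],[0,0,1.5,0,0,0],[-0.8,-0.6,0,0,0,0],[-2,-1.5,0,0,0,0],[-2.6,-1.9,0,0,0,0],[-2.6,-1.9,0,0,0,0],[-2.6,-1.9,0,0,0,0],[-1.8,-1.3,0,0,0,0]]]}}

```text
t: 26.6
tool_pos: [0.4574, 0.1884, 0.1313]
orientation: [-1.217, -2.896, 0.001]
force: [0.1, -0.1, -1.1]
opening: 0.0477
gripper_force: 30.0
```

Request:
{"op": "arm_command", "data": {"deltas": [[[-0.8,-0.6,0,0,0,0],[-0.2,-0.15,0,0,0,0],[0,0,0,0,0,0],[0,0,-0.5,0,0,0],[0,0,-0.7,0,0,0],[0,0,-0.5,0,0,0],[0,0,-0.3,0,0,0],[0,0,0,0,0,0],[0,0,0,0,0,0]]]}}

```text
t: 27.35
tool_pos: [0.4492, 0.1822, 0.1099]
orientation: [-1.217, -2.895, 0.001]
force: [0.3, 0.3, -2.0]
opening: 0.0473
gripper_force: 30.0
```

Request:
{"op": "arm_command", "data": {"deltas": [[[0,0,-0.2,0,0,0],[0,0,-0.2,0,0,0],[0,0,-0.2,0,0,0],[0,0,-0.2,0,0,0],[0,0,-0.2,0,0,0],[0,0,-0.2,0,0,0],[0,0,-0.1,0,0,0],[0,0,0,0,0,0]]]}}

```text
t: 28.02
tool_pos: [0.4492, 0.1821, 0.0972]
orientation: [-1.218, -2.896, 0.001]
force: [0.4, -0.1, -1.9]
opening: 0.0474
gripper_force: 30.0
```

Request:
{"op": "arm_command", "data": {"deltas": [[[0,0,-0.3,0,0,0],[0,0,-0.4,0,0,0],[0,0,-0.4,0,0,0],[0,0,-0.3,0,0,0],[0,0,-0.2,0,0,0],[0,0,-0.1,0,0,0],[0,0,-0.1,0,0,0],[0,0,0,0,0,0],[0,0,0,0,0,0]]]}}

```text
t: 28.77
tool_pos: [0.4495, 0.1822, 0.0797]
orientation: [1.218, 2.896, 0.0]
force: [1.4, -0.0, -1.8]
opening: 0.0477
gripper_force: 30.0
```

Request:
{"op": "arm_command", "data": {"deltas": [[[0,0,-0.05,0,0,0],[0,0,-0.05,0,0,0],[0,0,-0.05,0,0,0],[0,0,0,0,0,0]]]}}

```text
t: 29.1
tool_pos: [0.4495, 0.1822, 0.0782]
orientation: [1.218, 2.896, 0.0]
force: [0.3, -0.5, -1.4]
opening: 0.0476
gripper_force: 30.0
```

Request:
{"op": "arm_command", "data": {"deltas": [[[0,0,-0.05,0,0,0],[0,0,-0.05,0,0,0],[0,0,0,0,0,0]]]}}

```text
t: 29.35
tool_pos: [0.4496, 0.1822, 0.0781]
orientation: [1.218, 2.896, 0.0]
force: [-4.1, -1.2, 7.9]
opening: 0.048
gripper_force: 30.0
```

Request:
{"op": "arm_command", "data": {"deltas": [[[0,0,0,0,0,0],[0,0,0,0,0,0],[0,0,0,0,0,0],[0,0,0.3,0,0,0],[0,0,1.2,0,0,0],[0,0,2,0,0,0],[0,0,2.3,0,0,0],[0,0,1.5,0,0,0],[0.5,-0.8,0,0,0,0],[1.4,-2.3,0,0,0,0],[1.8,-3,0,0,0,0],[1.8,-3,0,0,0,0]]], "gripper": 0.4}}

```text
t: 30.35
tool_pos: [0.5049, 0.09, 0.1501]
orientation: [1.215, 2.897, 0.0]
force: [1.0, 0.9, -0.7]
opening: 0.0654
gripper_force: 0.0
```

Request:
{"op": "arm_command", "data": {"deltas": [[[1.8,-3,0,0,0,0],[1.8,-3,0,0,0,0],[1.8,-3,0,0,0,0],[1.8,-3,0,0,0,0],[1.2,-2,0,0,0,0],[0.4,-0.9,-1,0,0,0],[0,0,-2.5,0,0,0],[0,0,-2.5,0,0,0],[0,0,-2,0,0,0],[0,0,-1,0,0,0],[0,0,0,0,0,0],[0,0,0,0,0,0]]]}}

```text
t: 31.35
tool_pos: [0.5918, -0.0575, 0.0597]
orientation: [-1.217, -2.895, 0.0]
force: [0.1, 0.2, 0.9]
opening: 0.0652
gripper_force: 0.0
```

Run:
```python
from h import *
s=monitor.read_state();print(s['tool_pos'],s['force'],s['opening'])
im=eyes.read_camera('scene'); u=proj('scene',(.52,.07,.06)).astype(int)
cv2.imwrite("pics/g5.png",cv2.resize(im[u[1]-60:u[1]+60,u[0]-80:u[0]+80],None,fx=5,fy=5,interpolation=2))
```

```text
[ 0.59180715 -0.05749224  0.05965657] [0.08645718 0.24267128 0.94401227] 0.06519521757938881
```

View pics/g5.png

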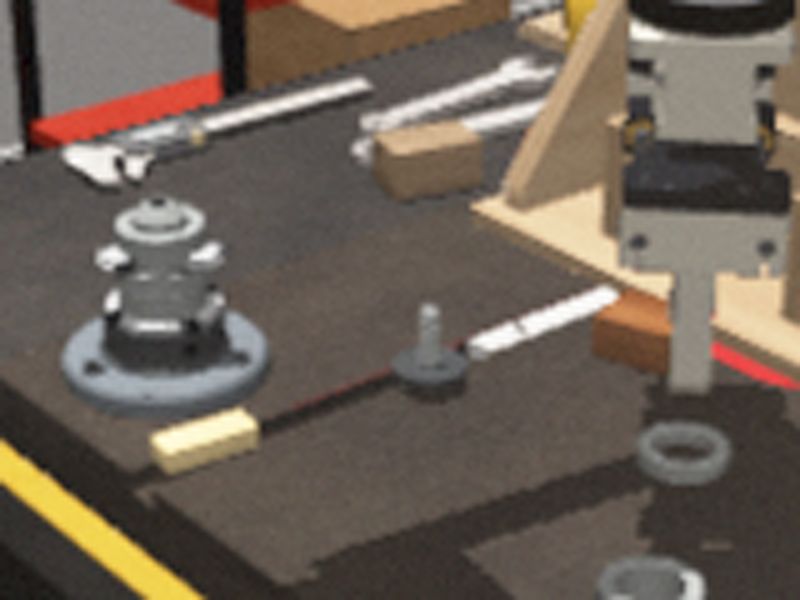

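The stack looks right and the short collar is below the gripper. Descending.

Request:
{"op": "arm_command", "data": {"deltas": [[[0,0,-1,0,0,0],[0,0,-1.5,0,0,0],[0,0,-1.5,0,0,0],[0,0,-0.9,0,0,0],[0,0,-0.4,0,0,0],[0,0,-0.2,0,0,0],[0,0,0,0,0,0],[0,0,0,0,0,0]]]}}

```text
t: 32.07
tool_pos: [0.5932, -0.058, 0.006]
orientation: [1.217, 2.895, 0.0]
force: [0.2, -0.1, -0.1]
opening: 0.065
gripper_force: 0.0
```

Request:
{"op": "arm_command", "data": {"deltas": [[[0,0,0,0,0,0],[0,0,0,0,0,0],[0,0,0,0,0,0],[0,0,0,0,0,0],[0,0,0,0,0,0],[0,0,0,0,0,0]]], "gripper": -1, "squeeze": 10}}

```text
t: 32.57
tool_pos: [0.5929, -0.058, 0.0057]
orientation: [1.217, 2.895, 0.0]
force: [0.2, 0.7, 3.8]
opening: 0.0483
gripper_force: 10.0
```

Request:
{"op": "arm_command", "data": {"deltas": [[[0,0,0,0,0,0],[0,0,0,0,0,0],[0,0,-0.2,0,0,3],[0,0,0,0,0,7],[0,0,0,0,0,7],[0,0,0,0,0,7],[0,0,0,0,0,7],[0,0,0,0,0,7],[0,0,0,0,0,7],[0,0,0,0,0,7],[0,0,0,0,0,7],[0,0,0,0,0,7]]], "gripper": 0.3}}

```text
t: 33.57
tool_pos: [0.592, -0.0578, 0.0027]
orientation: [0.565, -3.09, -0.0]
force: [-0.9, 0.4, 0.5]
opening: 0.0605
gripper_force: 0.0
```

Request:
{"op": "arm_command", "data": {"deltas": [[[0,0,0,0,0,7],[0,0,0,0,0,7],[0,0,0,0,0,7],[0,0,0,0,0,3],[0,0,0,0,0,0],[0,0,0,0,0,0]]]}}

```text
t: 34.07
tool_pos: [0.5921, -0.0578, 0.0028]
orientation: [1.183, -2.91, -0.001]
force: [0.3, 0.8, -0.4]
opening: 0.0604
gripper_force: 0.0
```

Request:
{"op": "arm_command", "data": {"deltas": [[[0,0,0,0,0,0],[0,0,0,0,0,0],[0,0,0,0,0,0],[0,0,0,0,0,0],[0,0,0,0,0,0]]], "gripper": -1, "squeeze": 25}}

```text
t: 34.48
tool_pos: [0.5924, -0.0578, 0.003]
orientation: [1.186, -2.909, -0.0]
force: [0.4, 0.2, -1.6]
opening: 0.0476
gripper_force: 25.0
```

Request:
{"op": "arm_command", "data": {"deltas": [[[0,0,0.5,0,0,0],[0,0,1.5,0,0,0],[0,0,3,0,0,0],[0,0,3,0,0,0],[0,0,3,0,0,0],[0,0,1.5,0,0,0],[-0.5,0.8,0,0,0,0],[-1.4,2.3,0,0,0,0],[-1.8,3,0,0,0,0],[-1.8,3,0,0,0,0],[-1.8,3,0,0,0,0],[-1.8,3,0,0,0,0]]]}}

```text
t: 35.48
tool_pos: [0.4989, 0.0946, 0.1263]
orientation: [1.185, -2.907, -0.001]
force: [-0.2, 0.8, -0.7]
opening: 0.0475
gripper_force: 25.0
```

Request:
{"op": "arm_command", "data": {"deltas": [[[-1.8,3,0,0,0,0],[-1.6,2.8,0,0,0,0],[-1.2,2,0,0,0,0],[-0.6,1.1,0,0,0,0],[0,0,0,0,0,0],[0,0,-0.6,0,0,0],[0,0,-0.8,0,0,0],[0,0,-0.6,0,0,0],[0,0,-0.2,0,0,0],[0,0,0,0,0,0],[0,0,0,0,0,0]]]}}

```text
t: 36.4
tool_pos: [0.4494, 0.1816, 0.1057]
orientation: [1.185, -2.909, -0.0]
force: [0.1, 0.7, -0.7]
opening: 0.0477
gripper_force: 25.0
```

Request:
{"op": "arm_command", "data": {"deltas": [[[0,0.05,-0.3,0,0,0],[0,0,-0.2,0,0,0],[0,0,-0.2,0,0,0],[0,0,-0.2,0,0,0],[0,0,-0.1,0,0,0],[0,0,-0.1,0,0,0],[0,0,-0.1,0,0,0],[0,0,0,0,0,0]]]}}

```text
t: 37.07
tool_pos: [0.4494, 0.1826, 0.094]
orientation: [1.187, -2.909, 0.0]
force: [0.5, -0.1, -0.9]
opening: 0.0475
gripper_force: 25.0
```

Request:
{"op": "arm_command", "data": {"deltas": [[[0,0,-0.1,0,0,0],[0,0,-0.05,0,0,0],[0,0,-0.05,0,0,0],[0,0,0,0,0,0]]]}}

```text
t: 37.4
tool_pos: [0.4494, 0.1826, 0.092]
orientation: [1.187, -2.909, -0.0]
force: [0.2, 0.3, -0.8]
opening: 0.0478
gripper_force: 25.0
```

Request:
{"op": "arm_command", "data": {"deltas": [[[0,-0.05,-0.05,0,0,0],[0,0,-0.05,0,0,0],[0,0,-0.05,0,0,0],[0,0,0,0,0,0]]]}}

```text
t: 37.73
tool_pos: [0.4494, 0.1821, 0.0905]
orientation: [1.187, -2.909, -0.0]
force: [0.5, -0.1, -1.0]
opening: 0.0479
gripper_force: 25.0
```

Request:
{"op": "arm_command", "data": {"deltas": [[[0,0,-0.05,0,0,0],[0,0,-0.05,0,0,0],[0,0,0,0,0,0]]]}}

```text
t: 37.98
tool_pos: [0.4495, 0.1822, 0.0899]
orientation: [-1.187, 2.909, -0.0]
force: [-1.6, -0.6, 3.1]
opening: 0.048
gripper_force: 25.0
```

Request:
{"op": "arm_command", "data": {"deltas": [[[0,0,-0.05,0,0,0],[0,0,0,0,0,0],[0,0,0,0,0,0]]]}}

```text
t: 38.23
tool_pos: [0.4496, 0.1822, 0.0898]
orientation: [-1.187, 2.908, -0.0]
force: [-3.6, -0.1, 6.5]
opening: 0.0478
gripper_force: 25.0
```

Request:
{"op": "arm_command", "data": {"deltas": [[[0,0,0,0,0,0],[0,0,0,0,0,0],[0,0,0,0,0,0],[0,0,0,0,0,0],[0,0,0.5,0,0,0],[0,0,1.5,0,0,0],[0,0,2.5,0,0,0],[0,0,2.5,0,0,0],[-0.5,2,0,0,0,0],[-0.5,3,0,0,0,0],[-0.5,3,0,0,0,0],[-0.5,3,0,0,0,0]]], "gripper": 0.7}}

```text
t: 39.23
tool_pos: [0.4294, 0.2933, 0.1599]
orientation: [-1.185, 2.908, 0.0]
force: [-0.2, 0.4, 1.0]
opening: 0.0788
gripper_force: 0.0
```

Request:
{"op": "arm_command", "data": {"deltas": [[[-0.5,3,0,0,0,0],[-0.5,2,0,0,0,0],[0,0,0,0,0,0],[0,0,0,0,0,0],[0,0,0,0,0,0],[0,0,0,0,0,0]]]}}

```text
t: 39.73
tool_pos: [0.4198, 0.3412, 0.1592]
orientation: [1.185, -2.909, 0.001]
force: [0.4, 0.3, 1.1]
opening: 0.0792
gripper_force: 0.0
```

Run:
```python
from h import *
im=eyes.read_camera('scene'); u=proj('scene',(.449,.182,.06)).astype(int)
a=cv2.resize(im[u[1]-30:u[1]+30,u[0]-32:u[0]+32],None,fx=6,fy=6,interpolation=2)
im=eyes.read_camera('top'); b=cv2.resize(im[210:270,180:244],None,fx=6,fy=6,interpolation=2)
cv2.imwrite("pics/g6.png",np.hstack([a,b]))
for z in(.055,.067,.087,.097): print(z,(proj('scene',(.449,.182,z))-u+[32,30])*6)
```

```text
0.055 [198.51633653 194.59040865]
0.067 [197.188304   169.67532254]
0.087 [194.94972905 127.62310548]
0.097 [193.81848617 106.34627835]
```

View pics/g6.png

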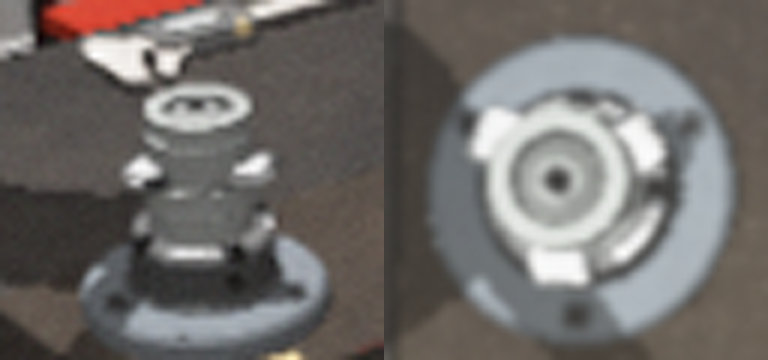

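The complete stack stands level: collar top at about (197,107), flush with the spindle tip as expected at 97 mm. The gripper is clear, so I'm handing in.

```bash
python3 -c "
from plant import ticket; print(ticket.close_job())"
```

```text
the job is handed in; nothing more can be done
None
```

The spindle is loaded from the bottom up with the grooving cutter, rub bearing, profile cutter and short collar, each lowered until it seated, standing free after about 40 s of the 96 s limit; the tall collar was never touched, and the job is handed in (no verdict was returned).

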